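Load a checked pill cassette into the dispenser dock

ROBOT

A 6-joint arm with a two-finger parallel gripper is mounted at the origin on the work surface. World frame = base frame: x ahead of the robot, y to its left, z up, the work surface at z = 0. Lengths are in m, angles in rad, forces in N, time in s.
With the tool pointing down it reaches from about 0.4 to 0.825 m from the base axis. Payload 7 kg.
Tool frame: the origin (TCP) lies at the centre of the arm's flange, where the gripper is bolted on; the fingertips stand 178 mm ahead of it and the grasp point (between the pads) lies 159 mm ahead of it; z points along the fingers, y is the direction in which the jaws open and shut (so a half turn about z gives the same grasp; the last joint's range is limited). The gripper opens to 88 mm and grips with 3 to 60 N. Pads are 19 mm wide; open, the fingers measure 130 mm over their backs; the gripper's body (78 mm by 193 mm) begins 47 mm behind the grasp point.
Start: joints at [1.459, 0.359, 0.012, 0, -1.224, -0.288], TCP at [0.263, 0.622, 0.405] pointing down, gripper open.
Joint ranges: [-3.07, 3.07], [-1.43, 2.12], [-1.02, 1.25], [-3.03, 1.67], [-3.05, -0], [-3.03, 3.03]. Speed limits (rad/s): [2.39, 2.39, 3.01, 3.14, 3.14, 3.14].

INTERFACE

Orientations are given as [roll, pitch, yaw] about the fixed x, y, z axes, in that order (R = Rz(yaw) Ry(pitch) Rx(roll)).
In Python, from station import * gives the robot as it stands.
- The arm moves only by the tool send_rows, never from a script. Its argument "motion" is a list of rows, each an object with "offset": the shift along the tool's x, y, z in cm, a list of three; "turn": the turn about the tool's z in degrees. In form: [{"offset": [x, y, z], "turn": turn}, ...]. A call has 1 to 8 rows; each row is the pose to reach, as a shift and turn from the pose commanded when the call began, along the tool's axes at that moment; what a row does not reach only later rows make up. A row lasts 1/10 s, in which the tool goes at most 50 mm and 8.59 degrees, less where a joint would pass 70% of its speed; a pose out of reach is approached as far as the arm can. A call with a gripper value outside its range is refused whole. "hand" is the opening, from -1 (shut) to 1 (fully open), set as the call begins (left out, the last holds). The fingers move at their own pace and stop on an object; "squeeze" is the grip in N (left out, the last holds). Time passes only in rows, so rows that repeat a pose let the fingers close. It gives the time, the measured TCP pose, the force and the opening at its end, in the units of the state.
- get_state(): the state, without advancing time (a new reading comes with each control period).
- grab_frame(name): name is "scene" or "top"; returns a dict with "frame" (480x640x3 uint8, blue, green, red), "range_z" (480x640 float32, m along the optical axis (not along the pixel's ray), 0 where there is no reading), "vertical_fov" (degrees; the focal length in pixels is half the picture's height over the tangent of half this angle, whatever the lens; pixels are square), "cx", "cy" (the principal point, pixels), "cam_to_world" (4x4, takes a point from camera to world coordinates). Camera axes: x right, y up, looking along -z (the intrinsics and any distortion apply to the point x, -y, -z); pixel columns grow to the right and rows downward; lengths in m; the calibration is good to about 2 mm. A picture is of the moment at which its call begins.
- job_done(): hands the job in, once; it reports no verdict.
The state is a dict: "t": time; "q": joint angles; "qd": joint speeds; "joint_efforts": joint torques, N m; "eef_pos": TCP position; "ee_rot": TCP orientation; "force": force on the tool from outside, world axes, zero at the start; "moment": the same for the moment, N m; "width": finger opening in m.
Only numpy, scipy, OpenCV 4.12 (cv2) and the standard library are available. Lean on these libraries where they do the work, as an engineer would, in place of code of your own. Each camera call takes 0.05 s, during which the arm holds its last target. There are 200 camera calls.

TASK

The pill cassette with the orange handle has been checked: draw it out of the scanner by its nose, set it down on the bench, take it again by its orange handle and slide it, nose first and right side up, into the free bay of the white dock until it is fully home against the back of the bay and only the handle sticks out. Keep it level throughout so that the pills stay in their pockets, let go of it, and do not disturb the other things on the bench.

Things in the scene. Friction and masses are not known exactly. Their poses are not given: they have to be found in the camera images.
- cassette: pill cassette: mint-green slab 120 x 56 x 18 mm with a block handle, bright orange, 34 long, 24 wide, 26 high, behind it on the same underside; about 160 g. Origin: centre of the slab's underside; x to the nose (x = 60 mm, round corners), z up; handle from x = -60 to -94 mm. Starts in the scanner (floor 6 mm up), handle inside, about 50 mm of the nose sticking out
- cassette_nose (a point): middle of the cassette's nose face, 9 mm above the underside
- cassette_handle (a point): centre of the orange handle, 13 mm above the underside, 77 mm behind the origin
- checker: scanner, fixed: grey channel 66 mm wide inside, floor 6 mm above the bench, clear roof (46 to 50 mm up), 112 mm deep, open at the mouth only; behind it a white housing 110 wide, 70 high, x = 112 to 197 mm, with a black scan bar across the roof at x = 91 to 113 mm, up to 64 mm high. Origin: middle of the mouth line, on the bench; x points inwards. Draw the cassette about 110 mm towards -x
- dock: white dispenser dock, fixed: three bays side by side 84 mm apart (y = -84, 0, +84 mm), 277 mm wide, 172 mm deep, 32 mm high, with a clear roof (a grey strip at the back is 46 mm high). Origin: middle of the mouth line, on the bench; x points into the bays
- bay: the dock's free bay: orange patch at its far end, no handle in it. Origin: middle of its mouth on its floor, 6 mm above the bench; x inwards, z up. Clear space 59 mm wide, 22 high, 122 deep to the back stop; side walls 25 mm thick with round front ends (radius 12.5). With the cassette home its origin is 62 mm inside and its handle stands out in front
- full_a: cassette of the same shape with a white handle, fixed at home in another bay. Origin as for the free bay: the middle of that bay's mouth on its floor
- full_b: as full_a, in the third bay
- tub: bystander: white tub with blue lid, 72 mm diameter, 95 mm high, origin under its centre
- pill_bottle: bystander: small amber pill bottle, 46 mm diameter, 75 mm high, origin under its centre
- med_cup: bystander: small blue medicine cup, 48 mm diameter, 40 mm high, origin under its centre
Not all that is in view belongs to the job. Leave any blue or purple look-alike of the cassette alone. Leave any purple look-alike of the checker alone.

How it is judged:
By the outcome, as a careful person would: the job done as asked, in the order asked, and still so for the second after the job is handed in, with the robot touching nothing.
It also fails if it takes over 72 s, if anything falls off the work surface, if the arm or the gripper's body presses on something with over 40 N, if the wrist force passes 120 N, or if a joint passes its speed limit or range.

## Working session

There is one attempt and no reset: what is moved stays moved. The work goes in short steps, Python scripts to look and compute and a tool call to move; the robot and the scene stay as the last step left them, time stands still between calls to the robot, and variables do not carry over. Pictures are saved under pics/ and viewed, about 8 in all and at most 12, crops included, and the job is handed in when it is done.

Besides the shell and the picture viewer there is one more tool, called after ">>>" as name([rows], argument=value, ...), one row to a line, values as JSON. send_rows: Moves the arm, as the interface text tells. Its arguments: {"type":"object","properties":{"motion":{"type":"array"},"hand":{"type":"number"},"squeeze":{"type":"number"}},"required":["motion"]}

```bash
mkdir -p pics; ls
python3 - <<'E'
from station import *
import cv2,numpy as np
print(get_state())
for n in("scene","top"):
    f=grab_frame(n); cv2.imwrite(f"pics/{n}0.png",f["frame"]); np.savez(f"{n}0.npz",**f)
    print(n,f["vertical_fov"],f["cx"],f["cy"],[k for k in f]);print(np.round(f["cam_to_world"],4))
E
```

```text
pics
{'t': 0.0, 'q': array([ 1.45907249e+00,  3.59381359e-01,  1.10679906e-02, -3.54287265e-04,
       -1.22406958e+00, -2.88081709e-01]), 'qd': array([ 2.77863852e-04,  8.28191158e-04,  9.96210852e-04, -1.56102618e-05,
       -1.15488842e-03,  2.82003756e-04]), 'joint_efforts': array([-2.26786622e-03, -5.82717025e+01,  2.93043870e+01,  6.99736655e+00,
        6.81309117e-03, -1.51407144e-04]), 'eef_pos': array([0.26267303, 0.62158964, 0.40372924]), 'ee_rot': array([ 3.13997678e+00, -1.31497715e-04, -3.99926102e-01]), 'force': array([ 0.46834446, -0.55293622,  0.38491041]), 'moment': array([ 0.03030185, -0.02201981,  0.06405662]), 'width': 0.08773217662633181}
scene 44.97534219193546 316.5559554170459 242.28606809818623 ['frame', 'range_z', 'vertical_fov', 'cx', 'cy', 'cam_to_world']
[[-4.3190e-01 -6.4440e-01  6.3110e-01  1.4891e+00]
 [ 9.0190e-01 -3.0940e-01  3.0130e-01  5.1300e-01]
 [ 1.2000e-03  6.9930e-01  7.1480e-01  1.2172e+00]
 [ 0.0000e+00  0.0000e+00  0.0000e+00  1.0000e+00]]
top 52.133504484159545 316.7916314827866 237.37183363731168 ['frame', 'range_z', 'vertical_fov', 'cx', 'cy', 'cam_to_world']
[[ 0.0012  0.9871 -0.1601  0.3158]
 [-0.9997 -0.003  -0.0261  0.0065]
 [-0.0262  0.1601  0.9868  1.0923]
 [ 0.      0.      0.      1.    ]]
```

View pics/top0.png

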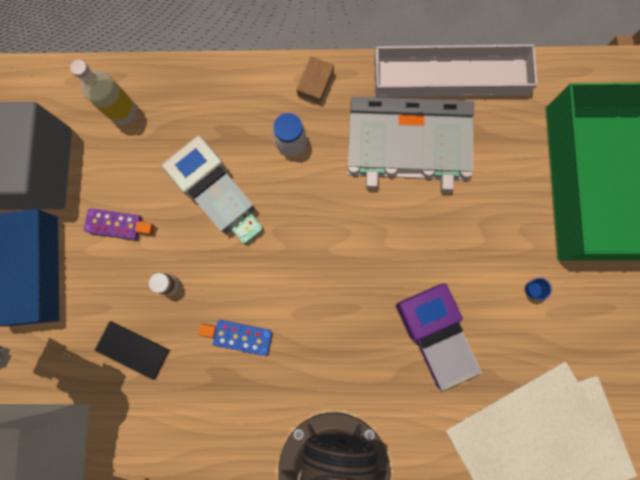

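View pics/scene0.png

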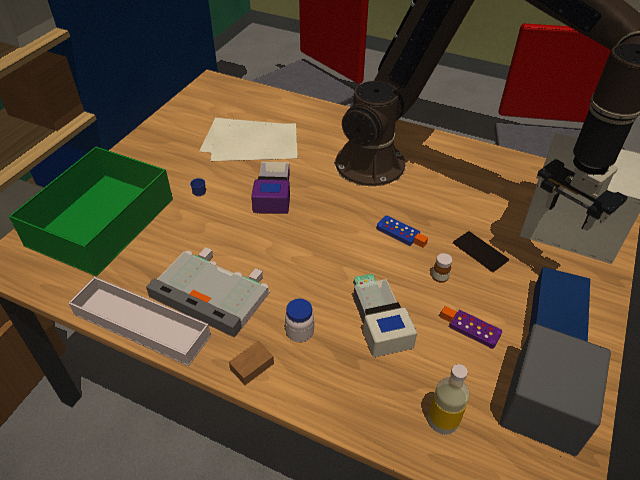

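The top view shows the scanner at (195–225, 165–200) with the mint nose at (247, 229). The dock is at (410, 140), with its free middle bay marked by the orange patch at (411, 120). The look-alikes are a purple scanner, a blue cassette and a purple cassette. Next I'll view close crops.

```bash
cat > h.py <<'E'
import numpy as np,cv2
def load(n): return dict(np.load(n+".npz"))
def rays(f,uv):
    uv=np.atleast_2d(np.array(uv,float)); fl=240/np.tan(np.radians(float(f["vertical_fov"]))/2)
    d=np.c_[(uv[:,0]-f["cx"])/fl,-(uv[:,1]-f["cy"])/fl,-np.ones(len(uv))]
    T=f["cam_to_world"]; return T[:3,3],d@T[:3,:3].T
def onplane(f,uv,z):
    o,d=rays(f,uv); return o+d*((z-o[2])/d[:,2])[:,None]
def proj(f,P):
    T=f["cam_to_world"]; p=(np.atleast_2d(P)-T[:3,3])@T[:3,:3]; fl=240/np.tan(np.radians(float(f["vertical_fov"]))/2)
    return np.c_[f["cx"]-fl*p[:,0]/p[:,2],f["cy"]+fl*p[:,1]/p[:,2]]
def cloud(f):
    v,u=np.mgrid[:480,:640]; o,d=rays(f,np.c_[u.ravel(),v.ravel()])
    return (o+d*f["range_z"].ravel()[:,None]).reshape(480,640,3)
E
python3 - <<'E'
from h import *
t=load("top0");s=load("scene0")
def crop(f,x,y,w,k):
    h=int(w*.75); return cv2.resize(f["frame"][y:y+h,x:x+w],(400,300),interpolation=cv2.INTER_CUBIC)
im=np.vstack([np.hstack([crop(t,150,130,133,3),crop(t,343,92,140,3)]),np.hstack([crop(s,340,265,120,3),crop(s,140,240,140,3)])])
cv2.imwrite("pics/c.png",im)
c=cloud(t)
hsv=cv2.cvtColor(t["frame"],cv2.COLOR_BGR2HSV)
for y,x in[(229,247),(200,222),(164,190),(140,410),(103,410),(120,411),(180,372),(210,300),(350,300),(289,538),(127,288),(283,160)]:
    print((x,y),np.round(c[y,x],3),hsv[y,x])
E
```

```text
(247, 229) [0.508 0.19  0.024] [ 26 122 213]
(222, 200) [0.569 0.242 0.049] [ 36  20 188]
(190, 164) [0.644 0.31  0.071] [109 158 165]
(410, 140) [ 0.711 -0.176  0.027] [ 18  24 177]
(410, 103) [ 0.79  -0.175  0.048] [ 0 13 61]
(411, 120) [ 0.756 -0.178  0.034] [ 12 223 216]
(372, 180) [ 0.617 -0.088  0.032] [ 12  30 218]
(300, 210) [ 0.556  0.074 -0.   ] [ 15 131 185]
(300, 350) [ 0.245  0.072 -0.001] [ 15 127 168]
(538, 289) [ 0.377 -0.448  0.004] [108 196 139]
(288, 127) [0.718 0.095 0.094] [109 166 158]
(160, 283) [0.385 0.361 0.073] [ 17  21 218]
```

View pics/c.png

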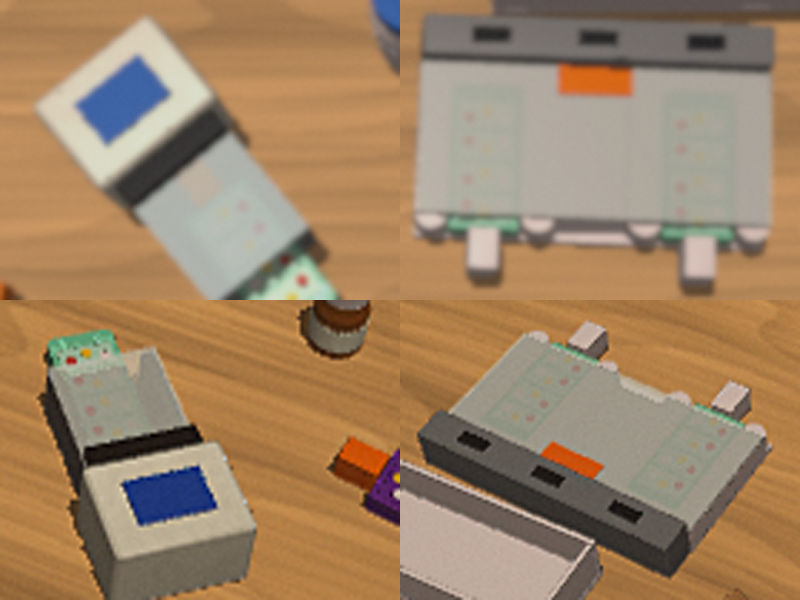

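Run:
```python
from h import *
for n in("top0","scene0"):
    f=load(n);c=cloud(f);hsv=cv2.cvtColor(f["frame"],cv2.COLOR_BGR2HSV)
    def box(m,name):
        k,l,st,_=cv2.connectedComponentsWithStats(m.astype(np.uint8),connectivity=8)
        if k<2: print(name,"none");return
        i=1+np.argmax(st[1:,4]);p=c[l==i];r=cv2.minAreaRect((p[:,:2]*1000).astype(np.float32))
        print(n,name,st[i,4],"ctr",np.round(r[0],1),"size",np.round(r[1],1),"ang",round(r[2],2),"z",np.round(np.median(p[:,2]),4))
    X,Y,Z=c[...,0],c[...,1],c[...,2]
    sc=(Y>.1)&(Y<.42)&(X>.45)&(X<.75)&(np.hypot(X-.72,Y-.095)>.06)
    dk=(Y<.0)&(Y>-.36)&(X>.55)&(X<.83)
    box(sc&(Z>.064)&(Z<.078),"housing 85x110")
    box(sc&(Z>.044)&(Z<.056),"roof")
    mint=sc&(hsv[...,0]>55)&(hsv[...,0]<95)&(hsv[...,1]>45)
    box(mint&(Z>.018)&(Z<.03)&(X<.54),"mint top")
    box(dk&(Z>.040)&(Z<.054),"strip 277")
    box(dk&(Z>.020)&(Z<.054),"dock all")
    box(dk&(hsv[...,0]<18)&(hsv[...,1]>190),"orange patch")
    for a,b in((-.05,-.12),(-.22,-.3)):
        box(dk&(X<.635)&(Y<a)&(Y>b)&(Z>.026)&(Z<.042)&(hsv[...,1]<60),"handle")
    box((Z>.085)&(Z<.1)&(abs(Y-.1)<.08)&(X>.65),"tub")
```

```text
top0 housing 85x110 1911 ctr [639.5 303.1] size [105.7 109.2] ang 40.56 z 0.0692
top0 roof 1716 ctr [565.  240.1] size [94.2 89.9] ang 40.2 z 0.0493
top0 mint top 106 ctr [499.1 180.2] size [13.8 50.6] ang 39.5 z 0.0234
top0 strip 277 1834 ctr [ 785.3 -178.8] size [275.7  38.2] ang 87.03 z 0.0447
top0 dock all 9459 ctr [ 701.9 -175.7] size [278.  205.6] ang 87.17 z 0.0316
top0 orange patch 197 ctr [ 759.  -178.5] size [22.5 51.2] ang 0.33 z 0.0325
top0 handle 145 ctr [619.3 -86.3] size [22.6 31.4] ang 89.13 z 0.031
top0 handle 162 ctr [ 612.5 -254.3] size [22.9 35. ] ang 87.94 z 0.0309
top0 tub 670 ctr [718.8  97.1] size [60.6 61.5] ang 89.93 z 0.0939
scene0 housing 85x110 1295 ctr [642.6 305.6] size [106.3 109.7] ang 40.09 z 0.0692
scene0 roof 855 ctr [567.1 241.9] size [103.3  92.3] ang 39.65 z 0.0493
scene0 mint top 86 ctr [502.6 186. ] size [28.7 54.7] ang 39.84 z 0.0232
scene0 strip 277 1210 ctr [ 784.9 -178. ] size [279.2  42.8] ang 86.62 z 0.0452
scene0 dock all 5529 ctr [ 700.7 -174.1] size [284.2 212.8] ang 87.35 z 0.0324
scene0 orange patch 115 ctr [ 752.3 -177.1] size [59.2 22.5] ang 87.84 z 0.0332
scene0 handle 75 ctr [618.5 -86. ] size [23.2 32.9] ang 89.37 z 0.0308
scene0 handle 79 ctr [ 614.3 -253.3] size [25.9 37.9] ang 88.38 z 0.0317
scene0 tub 458 ctr [721.1  98. ] size [64.6 61.3] ang 27.66 z 0.0939
```

The crops show the nose sticking out at the lower right of the scanner, and the clear middle bay between the two white-handled cassettes. I'll take one finer measurement of the nose, in scanner axes, while planning.

Run:
```python
from h import *
O=np.array([530.5,211.9]);a=np.radians(40.2);ex=np.array([np.cos(a),np.sin(a)]);ey=np.array([-ex[1],ex[0]])
for n in("top0","scene0"):
    f=load(n);c=cloud(f);hsv=cv2.cvtColor(f["frame"],cv2.COLOR_BGR2HSV)
    p=c[...,:2]*1000-O;u=p@ex;v=p@ey;Z=c[...,2]
    for lo,hi in((-48,-38),(-38,-28),(-28,-18),(-18,-8),(-8,0)):
        m=(Z>.0195)&(Z<.03)&(u>lo)&(u<hi)&(abs(v)<45); 
        if m.any(): print(n,lo,m.sum(),"v",np.round(np.percentile(v[m],[0,3,97,100]),1))
    m=(Z>.0195)&(Z<.03)&(u>-70)&(u<-10)&(abs(v)<20);print("u min",np.round(np.percentile(u[m],[0,2,5]),1))
    m=(Z>.064)&(Z<.078)&(u>90)&(u<200)&(abs(v)<70);print("housing v",np.percentile(v[m],[0,2,98,100]).round(1),"u",np.percentile(u[m],[0,2,98,100]).round(1))
f=load("top0");c=cloud(f)
for nm,m in(("purple",(c[...,2]>.02)&(c[...,1]<-.1)&(c[...,1]>-.4)&(c[...,0]<.5)&(c[...,0]>.1)),("blue",(c[...,2]>.01)&(c[...,1]>.09)&(c[...,1]<.3)&(c[...,0]<.38)&(c[...,0]>.2))):
    print(nm,np.percentile(c[m],[1,99],axis=0).round(3))
```

```text
top0 -48 105 v [-30.4 -28.7  23.4  24.7]
top0 -38 109 v [-30.7 -29.   22.5  25.2]
top0 -28 105 v [-30.5 -29.   22.8  24.8]
top0 -18 111 v [-30.8 -29.3  22.8  24.3]
top0 -8 99 v [-44.2 -36.3  37.8  42.4]
u min [-51.5 -50.8 -49.8]
housing v [-55.3 -52.4  50.8  54. ] u [ 90.   96.  190.9 195. ]
scene0 -48 58 v [-30.2 -29.3  22.7  25.6]
scene0 -38 51 v [-30.4 -29.   23.8  25. ]
scene0 -28 28 v [-29.  -26.9  21.7  25.5]
u min [-52.8 -51.6 -49.9]
housing v [-55.7 -52.9  51.   54.1] u [ 91.8  99.5 195.  199.1]
purple [[ 0.179 -0.291  0.027]
 [ 0.377 -0.14   0.073]]
blue [[0.239 0.138 0.013]
 [0.305 0.286 0.029]]
```

>>> send_rows([
  {"offset":[0,0,0],"turn":8},
  {"offset":[0,0,0],"turn":8},
], hand=1)

```text
t: 0.3
eef_pos: [0.2627, 0.6217, 0.4041]
ee_rot: [3.141, -0.0, -0.542]
force: [0.1, -1.1, -0.0]
width: 0.0877
```

>>> send_rows([
  {"offset":[43.4,24.0,10.0],"turn":108.9},
  {"offset":[43.4,24.0,10.0],"turn":108.9},
  {"offset":[43.4,24.0,10.0],"turn":108.9},
  {"offset":[43.4,24.0,10.0],"turn":108.9},
  {"offset":[43.4,24.0,10.0],"turn":108.9},
  {"offset":[43.4,24.0,10.0],"turn":108.9},
  {"offset":[43.4,24.0,10.0],"turn":108.9},
  {"offset":[43.4,24.0,10.0],"turn":108.9},
], hand=1)

```text
t: 1.1
eef_pos: [0.4602, 0.2808, 0.3254]
ee_rot: [-3.141, 0.0, -1.741]
force: [0.6, 0.2, 0.4]
width: 0.0877
```

```bash
cat > to.py <<'E'
import sys,numpy as np
from station import *
def to(x,y,z,yawdeg):
    "offset in cm and turn to bring the GRASP point to x,y,z (m)"
    s=get_state();p=s["eef_pos"];ps=s["ee_rot"][2];d=np.array([x,y,z+.159])-p
    c,q=np.cos(ps),np.sin(ps)
    dy=(yawdeg-np.degrees(ps)+180)%360-180
    print("t",s["t"].__round__(2),"pos",p.round(4),"rot",s["ee_rot"].round(4),"F",s["force"].round(1),"w",round(s["width"],4),"q",s["q"].round(2))
    print("offset cm",np.round([100*(d[0]*c+d[1]*q),100*(d[0]*q-d[1]*c),-100*d[2]],2),"turn",round(-dy,1))
if __name__=="__main__": to(*map(float,sys.argv[1:]))
E
python3 to.py .5118 .1923 .11 -139.8
```

```text
t 1.1 pos [0.4602 0.2808 0.3254] rot [-3.1414e+00  4.0000e-04 -1.7411e+00] F [0.6 0.2 0.4] w 0.0877 q [ 0.91  0.2  -0.4   0.   -0.97 -1.08]
offset cm [ 7.85 -6.58  5.64] turn 40.0
```

>>> send_rows([
  {"offset":[7.85,-6.58,5.6],"turn":40},
  {"offset":[7.85,-6.58,5.6],"turn":40},
  {"offset":[7.85,-6.58,5.6],"turn":40},
  {"offset":[7.85,-6.58,5.6],"turn":40},
  {"offset":[7.85,-6.58,5.6],"turn":40},
  {"offset":[7.85,-6.58,5.6],"turn":40},
  {"offset":[7.85,-6.58,5.6],"turn":40},
])

```text
t: 1.8
eef_pos: [0.5114, 0.1943, 0.2696]
ee_rot: [3.142, -0.0, -2.432]
force: [0.8, 0.1, 0.1]
width: 0.0873
```

```bash
python3 to.py .5118 .1923 .028 -139.8
python3 - <<'E'
from station import *
from h import *
ims=[]
for n in("top","scene"):
    f=grab_frame(n); np.savez(n+"1.npz",**f); 
    a=f["frame"][150:300,170:370] if n=="top" else f["frame"][200:350,300:500]
    ims.append(cv2.resize(a,(400,300),interpolation=cv2.INTER_CUBIC))
cv2.imwrite("pics/d.png",np.hstack(ims))
E
```

```text
t 1.8 pos [0.5114 0.1943 0.2696] rot [ 3.1416e+00 -1.0000e-04 -2.4324e+00] F [0.8 0.1 0.1] w 0.0873 q [ 0.72  0.28 -0.45 -0.   -0.85 -1.58]
offset cm [ 0.1  -0.18  8.26] turn 0.4
```

View pics/d.png

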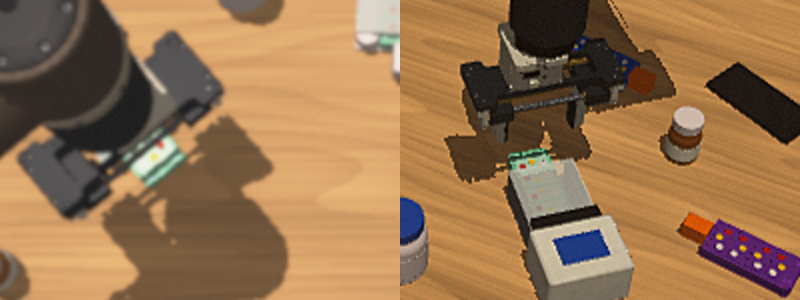

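The jaws straddle the nose in both views: in the scene crop the fingers sit on either side of the mint nose at about (530, 160). Descending.

>>> send_rows([
  {"offset":[0.1,-0.18,3],"turn":0.4},
  {"offset":[0.1,-0.18,5.5],"turn":0.4},
  {"offset":[0.1,-0.18,7.3],"turn":0.4},
  {"offset":[0.1,-0.18,8.25],"turn":0.4},
  {"offset":[0.1,-0.18,8.25],"turn":0.4},
  {"offset":[0.1,-0.18,8.25],"turn":0.4},
])

```text
t: 2.5
eef_pos: [0.512, 0.1926, 0.1877]
ee_rot: [-3.141, 0.001, -2.443]
force: [0.2, -0.1, -0.1]
width: 0.0876
```

>>> send_rows([
  {"offset":[0,0,0],"turn":0},
  {"offset":[0,0,0],"turn":0},
  {"offset":[0,0,0],"turn":0},
  {"offset":[0,0,0],"turn":0},
  {"offset":[0,0,0],"turn":0},
  {"offset":[0,0,0],"turn":0},
  {"offset":[0,0,0],"turn":0},
  {"offset":[0,0,0],"turn":0},
], hand=-1, squeeze=35)

```text
t: 3.3
eef_pos: [0.5118, 0.1923, 0.1873]
ee_rot: [-3.142, 0.0, -2.444]
force: [-0.7, -1.1, 3.0]
width: 0.0561
```

```bash
python3 to.py .5118 .1923 .028 -139.8
```

```text
t 3.3 pos [0.5118 0.1923 0.1873] rot [-3.1415e+00  2.0000e-04 -2.4444e+00] F [-0.7 -1.1  3. ] w 0.0561 q [ 0.72  0.39 -0.52  0.   -0.65 -1.59]
offset cm [0.   0.   0.03] turn -0.3
```

>>> send_rows([
  {"offset":[0,0,-0.15],"turn":0},
  {"offset":[1,0,-0.15],"turn":0},
  {"offset":[2.5,0,-0.15],"turn":0},
  {"offset":[4,0,-0.15],"turn":0},
  {"offset":[5.5,0,-0.15],"turn":0},
  {"offset":[7,0,-0.15],"turn":0},
  {"offset":[8.5,0,-0.15],"turn":0},
  {"offset":[9.5,0,-0.15],"turn":0},
])

```text
t: 4.1
eef_pos: [0.4374, 0.1299, 0.1883]
ee_rot: [3.141, -0.001, -2.445]
force: [-1.1, 0.4, -1.1]
width: 0.0556
```

>>> send_rows([
  {"offset":[1,0,0],"turn":0},
  {"offset":[2,0,0],"turn":0},
  {"offset":[2.7,0,0],"turn":0},
  {"offset":[2.7,0,0],"turn":0},
  {"offset":[2.7,0,0],"turn":0},
])

```text
t: 4.6
eef_pos: [0.4185, 0.1141, 0.1887]
ee_rot: [-3.141, 0.001, -2.444]
force: [-0.3, -0.3, -1.7]
width: 0.0558
```

```bash
python3 to.py .420 .115 .022 -139.8;python3 - <<'E'
from station import *
from h import *
ims=[]
for n in("top","scene"):
    f=grab_frame(n); np.savez(n+"2.npz",**f); 
    a=f["frame"][150:300,170:370] if n=="top" else f["frame"][200:350,300:500]
    ims.append(cv2.resize(a,(400,300),interpolation=cv2.INTER_CUBIC))
cv2.imwrite("pics/e.png",np.hstack(ims))
E
```

```text
t 4.6 pos [0.4185 0.1141 0.1887] rot [-3.1415e+00  6.0000e-04 -2.4443e+00] F [-0.3 -0.3 -1.7] w 0.0558 q [ 0.72  0.24 -0.77  0.   -0.55 -1.6 ]
offset cm [-0.17 -0.03  0.77] turn -0.2
```

View pics/e.png

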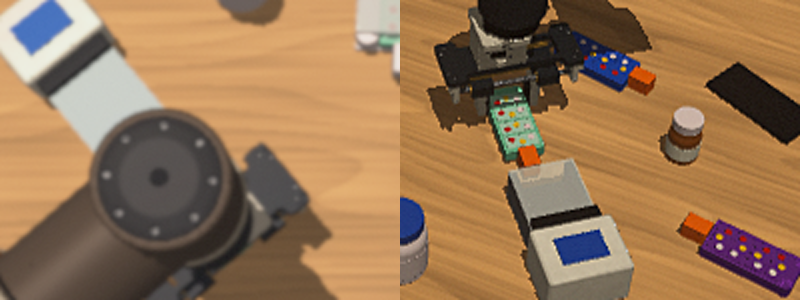

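The scene crop shows the cassette fully out, level, with the orange handle just clear of the mouth at (530, 157). Lowering it to the bench.

>>> send_rows([
  {"offset":[0,0,0.3],"turn":0},
  {"offset":[0,0,0.55],"turn":0},
  {"offset":[0,0,0.7],"turn":0},
  {"offset":[0,0,0.75],"turn":0},
  {"offset":[0,0,0.75],"turn":0},
])

```text
t: 5.2
eef_pos: [0.4182, 0.1139, 0.1813]
ee_rot: [-3.142, -0.0, -2.444]
force: [-2.7, -0.2, 6.6]
width: 0.0562
```

>>> send_rows([
  {"offset":[0,0,0],"turn":0},
  {"offset":[0,0,0],"turn":0},
  {"offset":[0,0,0],"turn":0},
  {"offset":[0,0,0],"turn":0},
  {"offset":[0,0,0],"turn":0},
  {"offset":[0,0,0],"turn":0},
], hand=1)

```text
t: 5.8
eef_pos: [0.4182, 0.1139, 0.1811]
ee_rot: [-3.142, -0.0, -2.445]
force: [-0.4, -0.8, 0.5]
width: 0.0872
```

>>> send_rows([
  {"offset":[0,0,-2],"turn":0},
  {"offset":[0,0,-5],"turn":0},
  {"offset":[0,0,-9],"turn":0},
  {"offset":[-4,0,-9],"turn":0},
  {"offset":[-8,0,-9],"turn":0},
  {"offset":[-11,0,-9],"turn":0},
  {"offset":[-11.3,0,-9],"turn":0},
  {"offset":[-11.3,0,-9],"turn":0},
], hand=1)

```text
t: 6.6
eef_pos: [0.505, 0.1866, 0.2704]
ee_rot: [3.141, -0.001, -2.445]
force: [0.2, -0.1, -0.1]
width: 0.088
```

```bash
cat > cas.py <<'E'
from station import *
from h import *
import sys
k=sys.argv[1];ims=[]
for n in("top","scene"):
    f=grab_frame(n); np.savez(n+k+".npz",**f);c=cloud(f);X,Y,Z=np.moveaxis(c,2,0)
    hsv=cv2.cvtColor(f["frame"],cv2.COLOR_BGR2HSV)
    reg=(X>.35)&(X<.56)&(Y>.02)&(Y<.25)
    for nm,m in(("orange",reg&(hsv[...,0]<14)&(hsv[...,1]>190)&(Z>.02)&(Z<.034)),("slab",reg&(Z>.011)&(Z<.023)&(hsv[...,0]>55)&(hsv[...,0]<95))):
        if m.sum()>8:
            r=cv2.minAreaRect((c[m][:,:2]*1000).astype(np.float32));print(n,nm,m.sum(),"ctr",np.round(r[0],1),np.round(r[1],1),round(r[2],1),"z",np.percentile(Z[m],[5,50,95]).round(4))
E
python3 cas.py 3; python3 to.py .5075 .1875 .024 -139.8
```

```text
top orange 29 ctr [501.9 180.1] [18.  18.2] 35.1 z [0.023  0.0248 0.0282]
top slab 830 ctr [445.3 136.3] [118.5  53.8] 39.2 z [0.0143 0.0177 0.021 ]
scene orange 75 ctr [490.8 169.9] [71.4 24.5] 46.3 z [0.0209 0.025  0.0293]
scene slab 209 ctr [450.9 141. ] [115.7  56.2] 38.2 z [0.0127 0.0172 0.0208]
t 6.7 pos [0.5041 0.1858 0.2706] rot [ 3.1414e+00 -1.4000e-03 -2.4449e+00] F [ 1.4 -1.4 -0.7] w 0.0878 q [ 0.72  0.26 -0.47 -0.   -0.84 -1.59]
offset cm [-0.36 -0.09  8.76] turn -0.3
```

>>> send_rows([
  {"offset":[-0.45,-0.15,3],"turn":-0.2},
  {"offset":[-0.45,-0.15,6],"turn":-0.2},
  {"offset":[-0.45,-0.15,8],"turn":-0.2},
  {"offset":[-0.45,-0.15,8.75],"turn":-0.2},
  {"offset":[-0.45,-0.15,8.75],"turn":-0.2},
  {"offset":[-0.45,-0.15,8.75],"turn":-0.2},
], hand=0.3)

```text
t: 7.3
eef_pos: [0.5095, 0.1883, 0.1846]
ee_rot: [-3.141, 0.001, -2.441]
force: [0.5, -0.6, 0.9]
width: 0.0576
```

>>> send_rows([
  {"offset":[0,0,0],"turn":0},
  {"offset":[0,0,0],"turn":0},
  {"offset":[0,0,0],"turn":0},
  {"offset":[0,0,0],"turn":0},
  {"offset":[0,0,0],"turn":0},
  {"offset":[0,0,0],"turn":0},
  {"offset":[0,0,0],"turn":0},
  {"offset":[0,0,0],"turn":0},
], hand=-1, squeeze=50)

```text
t: 8.1
eef_pos: [0.5094, 0.1883, 0.1838]
ee_rot: [-3.142, 0.0, -2.441]
force: [-1.6, 0.5, 4.6]
width: 0.0239
```

```bash
python3 to.py .45 -.08 .09 -90;python3 cas.py 4
```

```text
t 8.1 pos [0.5094 0.1883 0.1838] rot [-3.1415e+00  2.0000e-04 -2.4409e+00] F [-1.6  0.5  4.6] w 0.0239 q [ 0.72  0.39 -0.54  0.   -0.64 -1.59]
offset cm [ 21.83 -16.68  -6.52] turn -49.9
top slab 812 ctr [445.9 135.2] [117.1  52.4] 39.7 z [0.0143 0.0177 0.0208]
scene orange 33 ctr [504.8 186.7] [21.8 19.9] 39.6 z [0.0215 0.0256 0.0295]
scene slab 33 ctr [446.1 131.3] [113.2  22.8] 61.3 z [0.0151 0.0176 0.0219]
```

>>> send_rows([
  {"offset":[0,0,-0.5],"turn":0},
  {"offset":[0,0,-1.5],"turn":0},
  {"offset":[0,0,-3],"turn":0},
  {"offset":[0,0,-5],"turn":0},
  {"offset":[0,0,-7],"turn":0},
  {"offset":[0,0,-8.5],"turn":0},
  {"offset":[0,0,-9],"turn":0},
  {"offset":[0,0,-9],"turn":0},
])

```text
t: 9.0
eef_pos: [0.5093, 0.1883, 0.2744]
ee_rot: [3.141, 0.002, -2.441]
force: [0.9, 0.1, -1.4]
width: 0.0235
```

```bash
python3 to.py .47 -.1635 .115 -2.8
python3 - <<'E'
from station import *
from h import *
f=grab_frame("scene");np.savez("scene5.npz",**f)
cv2.imwrite("pics/f.png",cv2.resize(f["frame"][150:330,300:540],(720,540),interpolation=cv2.INTER_CUBIC))
E
```

```text
t 9.0 pos [0.5093 0.1883 0.2744] rot [ 3.1415e+00  1.7000e-03 -2.4411e+00] F [ 0.9  0.1 -1.4] w 0.0235 q [ 0.72  0.27 -0.45 -0.   -0.85 -1.59]
offset cm [ 25.68 -24.36   0.04] turn -137.1
```

View pics/f.png

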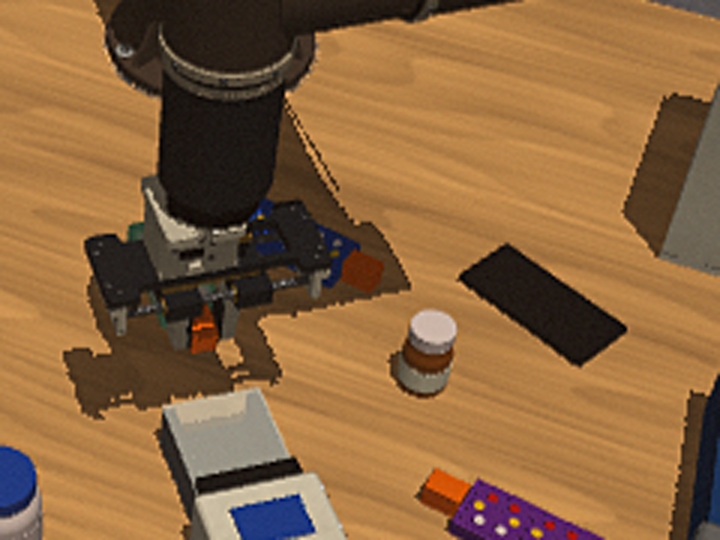

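Held by the handle, seen in orange at (205, 330). Carrying it to the dock while turning.

>>> send_rows([
  {"offset":[0.6,-0.6,0],"turn":-3},
  {"offset":[2,-1.9,0],"turn":-10},
  {"offset":[3.8,-3.6,0],"turn":-18},
  {"offset":[5.6,-5.3,0],"turn":-26},
  {"offset":[7.4,-7,0],"turn":-34},
  {"offset":[9.2,-8.7,0],"turn":-42},
  {"offset":[11,-10.4,0],"turn":-50},
  {"offset":[12.8,-12.1,0],"turn":-58},
])

```text
t: 9.85
eef_pos: [0.4888, 0.0121, 0.2725]
ee_rot: [3.139, -0.0, -1.423]
force: [-0.4, -0.2, -1.4]
width: 0.0235
```

```bash
python3 to.py .47 -.1635 .115 -2.8
```

```text
t 9.85 pos [0.4888 0.0121 0.2725] rot [ 3.1395e+00 -3.0000e-04 -1.4231e+00] F [-0.4 -0.2 -1.4] w 0.0235 q [ 0.43  0.19 -0.57 -0.   -0.82 -0.28]
offset cm [17.09  4.44 -0.15] turn -78.7
```

>>> send_rows([
  {"offset":[2,0.5,0],"turn":-8},
  {"offset":[4.2,1.1,0],"turn":-16},
  {"offset":[6.4,1.7,0],"turn":-24.5},
  {"offset":[8.6,2.3,0],"turn":-33},
  {"offset":[10.8,2.9,0],"turn":-41},
  {"offset":[13,3.4,0],"turn":-49},
  {"offset":[15,3.9,0],"turn":-57},
  {"offset":[16.2,4.2,0],"turn":-64},
])

```text
t: 10.65
eef_pos: [0.47, -0.1543, 0.2724]
ee_rot: [3.141, 0.003, -0.307]
force: [0.0, 0.3, -1.6]
width: 0.0238
```

```bash
python3 to.py .47 -.1635 .115 -2.8
```

```text
t 10.65 pos [ 0.47   -0.1543  0.2724] rot [ 3.1408e+00  2.6000e-03 -3.0720e-01] F [ 0.   0.3 -1.6] w 0.0238 q [ 0.08  0.2  -0.55 -0.   -0.82  1.18]
offset cm [ 0.28  0.87 -0.16] turn -14.8
```

>>> send_rows([
  {"offset":[-0.3,0.87,0],"turn":-7},
  {"offset":[-0.7,0.87,1],"turn":-14.8},
  {"offset":[-0.7,0.87,3],"turn":-14.8},
  {"offset":[-0.7,0.87,5],"turn":-14.8},
  {"offset":[-0.7,0.87,6.3],"turn":-14.8},
  {"offset":[-0.7,0.87,6.3],"turn":-14.8},
  {"offset":[-0.7,0.87,6.3],"turn":-14.8},
])

```text
t: 11.35
eef_pos: [0.4613, -0.1593, 0.2101]
ee_rot: [3.141, 0.002, -0.053]
force: [-0.2, -0.4, -1.7]
width: 0.0237
```

```bash
python3 to.py .47 -.1635 .0325 -2.8
python3 - <<'E'
from station import *
from h import *
ims=[]
for n in("top","scene"):
    f=grab_frame(n); np.savez(n+"6.npz",**f)
    a=f["frame"][90:270,340:480] if n=="top" else f["frame"][165:345,160:300]
    ims.append(cv2.resize(a,(400,514),interpolation=cv2.INTER_CUBIC))
cv2.imwrite("pics/g.png",np.hstack(ims))
E
```

```text
t 11.35 pos [ 0.4613 -0.1593  0.2101] rot [ 3.1413e+00  2.0000e-03 -5.3300e-02] F [-0.2 -0.4 -1.7] w 0.0237 q [ 0.07  0.28 -0.63  0.   -0.66  1.45]
offset cm [0.9  0.37 1.86] turn -0.3
```

View pics/g.png

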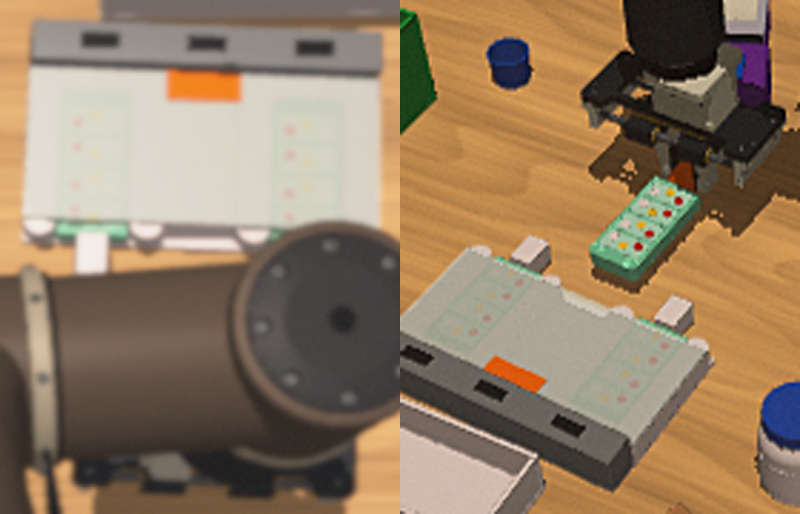

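The scene crop shows the cassette level, right side up, nose towards the free middle bay and about 2 cm short of it. I'll measure the held slab from the same camera.

Run:
```python
from h import *
f=load("scene6");c=cloud(f);hsv=cv2.cvtColor(f["frame"],cv2.COLOR_BGR2HSV);X,Y,Z=np.moveaxis(c,2,0)
m=((X>.44)&(X<.625)&(Y<-.11)&(Y>-.22)&(Z>.03)&(Z<.06)&(hsv[...,0]>50)&(hsv[...,0]<100))
m=cv2.morphologyEx(m.astype(np.uint8),cv2.MORPH_CLOSE,np.ones((5,5)))>0
P=c[m];P=P[abs(P[:,2]-np.median(P[:,2]))<.008]
A=np.c_[P[:,:2]-P[:,:2].mean(0),np.ones(len(P))];k=np.linalg.lstsq(A,P[:,2],rcond=None)[0];print("plane slopes deg",np.degrees(k[:2]).round(2),"z",k[2].round(4),len(P))
r=cv2.minAreaRect((P[abs(A@k-P[:,2])<.003][:,:2]*1000).astype(np.float32));print(np.round(r[0],1),np.round(r[1],1),r[2])
# dock axis: side lines via Hough-free fit: lateral extents of strip & dock in scene0/top0 about yaw -2.85
a=np.radians(-2.85);ex=np.array([np.cos(a),np.sin(a)]);ey=np.array([-ex[1],ex[0]])
print("slab lateral",np.percentile(P[:,:2]@ey*1000,[1,50,99]).round(1),"u",np.percentile(P[:,:2]@ex*1000,[1,99]).round(1))
for n in("top0","scene0"):
    g=load(n);d=cloud(g);X,Y,Z=np.moveaxis(d,2,0);h=cv2.cvtColor(g["frame"],cv2.COLOR_BGR2HSV)
    for nm,mm in(("strip",(Z>.04)&(Z<.05)&(X>.74)&(X<.82)&(Y<0)&(Y>-.36)&(h[...,2]<140)),("hA",(X<.635)&(X>.59)&(Y<-.06)&(Y>-.12)&(Z>.027)&(Z<.036)&(h[...,1]<60)),("hB",(X<.635)&(X>.58)&(Y<-.22)&(Y>-.29)&(Z>.027)&(Z<.036)&(h[...,1]<60)),("patch",(X>.7)&(Y<0)&(h[...,0]<18)&(h[...,1]>190)&(Z>.02))):
        q=d[mm][:,:2]*1000;L=np.percentile(q@ey,[1,99]);print(n,nm,"lat",L.round(1),"mid",L.mean().round(1),"u",np.percentile(q@ex,[1,99]).round(1))
print("grasp lateral",np.array([461.3,-159.3])@ey)
```

```text
plane slopes deg [-0.63 -1.23] z 0.0439 658
[ 543.5 -161.1] [ 59.6 123.8] 85.4643783569336
slab lateral [-163.2 -133.7 -106.6] u [491.1 610.6]
top0 strip lat [-274.7   -5.4] mid -140.0 u [775.8 811. ]
top0 hA lat [-66.8 -44.4] mid -55.6 u [607.4 638.3]
top0 hB lat [-234.8 -212. ] mid -223.4 u [607.1 640.9]
top0 patch lat [-165.8 -115.6] mid -140.7 u [756.3 777. ]
scene0 strip lat [-273.7   -2.4] mid -138.1 u [776.3 812.9]
scene0 hA lat [-66.5 -43.6] mid -55.0 u [607.4 638.7]
scene0 hB lat [-241.4 -209.6] mid -225.5 u [607.4 644.7]
scene0 patch lat [-167.4 -110.5] mid -139.0 u [751.9 771.2]
grasp lateral -136.16649645526877
```

>>> send_rows([
  {"offset":[0,0.2,0.6],"turn":-0.2},
  {"offset":[0,0.35,1.2],"turn":-0.2},
  {"offset":[0,0.35,1.7],"turn":-0.2},
  {"offset":[0,0.35,1.83],"turn":-0.2},
  {"offset":[0,0.35,1.83],"turn":-0.2},
  {"offset":[0,0.35,1.83],"turn":-0.2},
])

```text
t: 12.05
eef_pos: [0.4614, -0.1627, 0.1923]
ee_rot: [3.142, 0.0, -0.05]
force: [0.1, 0.8, -1.4]
width: 0.0233
```

```bash
python3 to.py .5 -.1645 .0325 -2.85
python3 - <<'E'
from station import *
from h import *
f=grab_frame("scene"); np.savez("scene7.npz",**f)
cv2.imwrite("pics/i.png",cv2.resize(f["frame"][220:320,200:320],(720,600),interpolation=cv2.INTER_CUBIC))
a=np.radians(-2.85);ex=np.array([np.cos(a),np.sin(a)]);ey=np.array([-ex[1],ex[0]]);s=get_state()["eef_pos"][:2]*1000;print("grasp u,lat",s@ex,s@ey)
E
```

```text
t 12.05 pos [ 0.4614 -0.1627  0.1923] rot [ 3.1415  0.     -0.0498] F [ 0.1  0.8 -1.4] w 0.0233 q [ 0.06  0.31 -0.65  0.   -0.61  1.46]
offset cm [ 3.87 -0.02  0.08] turn -0.0
grasp u,lat 468.91128108017506 -139.61291105451184
```

View pics/i.png

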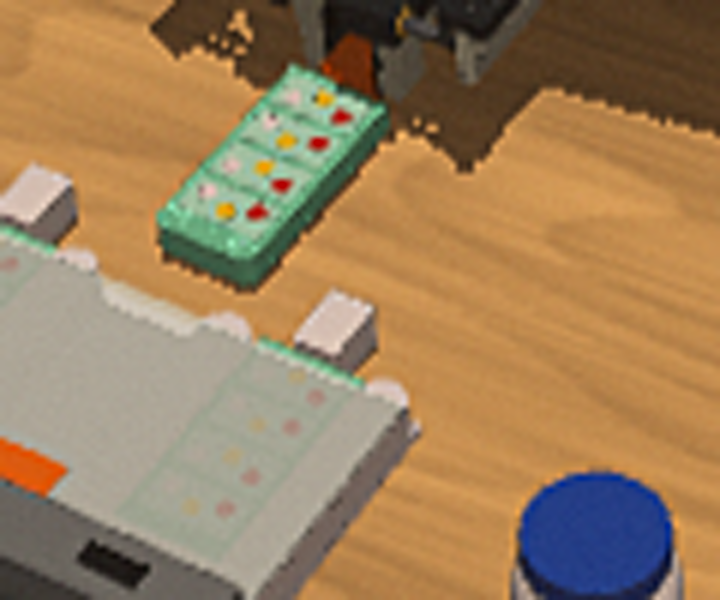

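All pills are in their pockets and the nose, at (210, 250) in the crop, faces the gap between the wall ends at (80, 260) and (230, 325). Inserting slowly.

>>> send_rows([
  {"offset":[0.7,0,0.04],"turn":0},
  {"offset":[1.5,0,0.04],"turn":0},
  {"offset":[2.3,0,0.04],"turn":0},
  {"offset":[3.0,0,0.04],"turn":0},
  {"offset":[3.6,0,0.04],"turn":0},
  {"offset":[4.2,0,0.04],"turn":0},
  {"offset":[4.6,0,0.04],"turn":0},
  {"offset":[4.6,0,0.04],"turn":0},
])

```text
t: 12.9
eef_pos: [0.5078, -0.1651, 0.1918]
ee_rot: [3.142, -0.0, -0.05]
force: [-0.5, -0.2, -1.4]
width: 0.024
```

```bash
python3 to.py .51 -.165 .0328 -2.85
python3 - <<'E'
from station import *
from h import *
f=grab_frame("scene"); np.savez("scene8.npz",**f)
cv2.imwrite("pics/j.png",cv2.resize(f["frame"][220:320,200:320],(720,600),interpolation=cv2.INTER_CUBIC))
E
```

```text
t 12.9 pos [ 0.5078 -0.1651  0.1918] rot [ 3.1415e+00 -2.0000e-04 -4.9900e-02] F [-0.5 -0.2 -1.4] w 0.024 q [ 0.05  0.37 -0.55  0.   -0.65  1.47]
offset cm [ 0.22 -0.02  0.  ] turn -0.0
```

View pics/j.png

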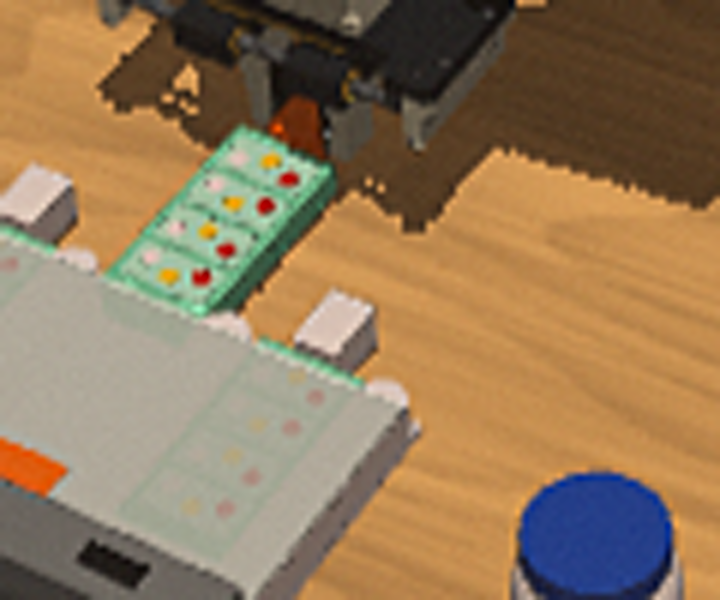

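The nose is under the clear roof, between the wall ends, with no contact force. Continuing.

>>> send_rows([
  {"offset":[0.7,0,0],"turn":0},
  {"offset":[1.6,0,0],"turn":0},
  {"offset":[2.5,0,0],"turn":0},
  {"offset":[3.4,0,0],"turn":0},
  {"offset":[4.2,0,0],"turn":0},
  {"offset":[4.9,0,0],"turn":0},
  {"offset":[5.2,0,0],"turn":0},
  {"offset":[5.2,0,0],"turn":0},
])

```text
t: 13.75
eef_pos: [0.5595, -0.1677, 0.1917]
ee_rot: [3.142, 0.0, -0.05]
force: [0.3, 0.3, -2.2]
width: 0.0238
```

>>> send_rows([
  {"offset":[0.5,0,0],"turn":0},
  {"offset":[1.2,0,0],"turn":0},
  {"offset":[1.9,0,0],"turn":0},
  {"offset":[2.6,0,0],"turn":0},
  {"offset":[3.3,0,0],"turn":0},
  {"offset":[3.8,0,0],"turn":0},
  {"offset":[4.2,0,0],"turn":0},
  {"offset":[4.2,0,0],"turn":0},
])

```text
t: 14.55
eef_pos: [0.6016, -0.1698, 0.1918]
ee_rot: [3.142, -0.0, -0.05]
force: [-0.2, -0.1, -1.6]
width: 0.0237
```

>>> send_rows([
  {"offset":[0.2,0,0.05],"turn":0},
  {"offset":[0.4,0,0.1],"turn":0},
  {"offset":[0.6,0,0.15],"turn":0},
  {"offset":[0.8,0,0.18],"turn":0},
  {"offset":[0.8,0,0.18],"turn":0},
])

```text
t: 15.05
eef_pos: [0.6093, -0.1702, 0.1901]
ee_rot: [3.142, -0.0, -0.05]
force: [-1.2, 0.0, -1.5]
width: 0.0233
```

>>> send_rows([
  {"offset":[0.1,0,0],"turn":0},
  {"offset":[0.2,0,0],"turn":0},
  {"offset":[0.2,0,0],"turn":0},
])

```text
t: 15.35
eef_pos: [0.6112, -0.1702, 0.1901]
ee_rot: [-3.142, -0.0, -0.05]
force: [-0.2, -0.3, -1.2]
width: 0.0235
```

>>> send_rows([
  {"offset":[0.1,0,0],"turn":0},
  {"offset":[0.2,0,0],"turn":0},
  {"offset":[0.2,0,0],"turn":0},
])

```text
t: 15.65
eef_pos: [0.6132, -0.1704, 0.1901]
ee_rot: [3.142, -0.0, -0.05]
force: [-0.8, -0.4, -1.9]
width: 0.0233
```

>>> send_rows([
  {"offset":[0.1,0,0],"turn":0},
  {"offset":[0.1,0,0],"turn":0},
])

```text
t: 15.85
eef_pos: [0.6135, -0.1705, 0.1899]
ee_rot: [3.142, 0.002, -0.05]
force: [-2.9, -0.0, 0.1]
width: 0.0236
```

>>> send_rows([
  {"offset":[0.1,0,0],"turn":0},
  {"offset":[0.1,0,0],"turn":0},
  {"offset":[0.1,0,0],"turn":0},
])

```text
t: 16.15
eef_pos: [0.6138, -0.1705, 0.1899]
ee_rot: [-3.142, 0.003, -0.05]
force: [-5.7, 1.2, 2.2]
width: 0.0237
```

>>> send_rows([
  {"offset":[0.1,0,0],"turn":0},
  {"offset":[0.1,0,0],"turn":0},
  {"offset":[0.1,0,0],"turn":0},
])

```text
t: 16.45
eef_pos: [0.6141, -0.1705, 0.1898]
ee_rot: [-3.142, 0.005, -0.05]
force: [-9.0, 1.8, 5.2]
width: 0.0235
```

>>> send_rows([
  {"offset":[0,0,0],"turn":0},
  {"offset":[0,0,0],"turn":0},
  {"offset":[0,0,0],"turn":0},
  {"offset":[0,0,0],"turn":0},
  {"offset":[0,0,0],"turn":0},
], hand=0.05)

```text
t: 16.95
eef_pos: [0.6163, -0.1705, 0.1901]
ee_rot: [-3.142, -0.0, -0.05]
force: [-0.0, 0.9, -0.4]
width: 0.0457
```

>>> send_rows([
  {"offset":[0,0,-1.5],"turn":0},
  {"offset":[0,0,-4],"turn":0},
  {"offset":[0,0,-8],"turn":0},
  {"offset":[-4,0,-12],"turn":0},
  {"offset":[-8,0,-15],"turn":0},
  {"offset":[-12,0,-17],"turn":0},
  {"offset":[-14,3,-18],"turn":0},
  {"offset":[-14,3,-18],"turn":0},
])

```text
t: 17.75
eef_pos: [0.4723, -0.1948, 0.3741]
ee_rot: [3.141, -0.006, -0.05]
force: [1.1, 0.1, 1.0]
width: 0.0462
```

Run:
```python
from station import *
from h import *
ims=[];a=np.radians(-2.85);ex=np.array([np.cos(a),np.sin(a)]);ey=np.array([-ex[1],ex[0]])
for n in("top","scene"):
    f=grab_frame(n); np.savez(n+"9.npz",**f)
    b=f["frame"][85:205,335:495] if n=="top" else f["frame"][220:340,140:300]
    ims.append(cv2.resize(b,(400,300),interpolation=cv2.INTER_CUBIC))
    c=cloud(f);X,Y,Z=np.moveaxis(c,2,0);h=cv2.cvtColor(f["frame"],cv2.COLOR_BGR2HSV)
    for nm,m in(("orange handle",(X<.65)&(X>.56)&(abs(Y+.17)<.04)&(Z>.027)&(Z<.036)&(h[...,0]<16)&(h[...,1]>170)),("hA",(X<.65)&(X>.58)&(Y<-.06)&(Y>-.12)&(Z>.027)&(Z<.036)&(h[...,1]<60)),("hB",(X<.65)&(X>.58)&(Y<-.22)&(Y>-.29)&(Z>.027)&(Z<.036)&(h[...,1]<60))):
        q=c[m][:,:2]*1000
        if len(q)>5: print(n,nm,len(q),"lat",np.percentile(q@ey,[1,99]).round(1),"u",np.percentile(q@ex,[1,99]).round(1),"z",np.median(c[m][:,2]).round(4))
cv2.imwrite("pics/k.png",np.hstack(ims))
```

```text
scene orange handle 78 lat [-151.  -126.6] u [607.1 642.3] z 0.0309
scene hA 89 lat [-87.1 -40.7] u [607.9 654. ] z 0.0307
scene hB 128 lat [-254.8 -189.9] u [608.3 662.1] z 0.0311
```

View pics/k.png

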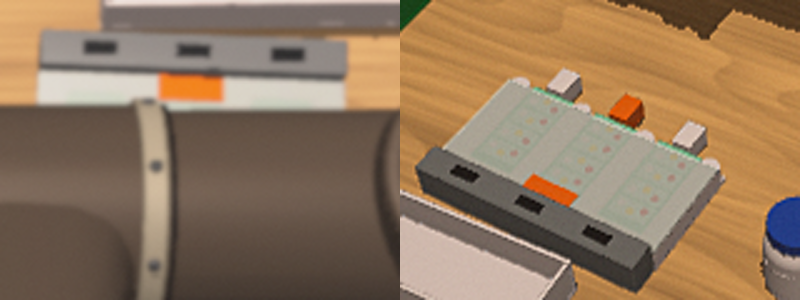

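The orange handle now stands in line with the two white ones: its front is at u = 607.1 mm, theirs at 607.9 and 608.3. Last, I'll check that the bystanders haven't moved, then hand in.

Run:
```python
from station import *
from h import *
a=load("scene0")["frame"];b=grab_frame("scene")["frame"];s=load("scene0")
for nm,p,r in(("tub",(.72,.097,.05),25),("bottle",(.385,.361,.04),12),("cup",(.377,-.448,.02),10),("purple cass",(.52,.44,.01),30),("scanner",(.64,.304,.05),25)):
    u,v=proj(s,p)[0].astype(int);print(nm,u,v,"mean diff",cv2.absdiff(a,b)[v-r:v+r,u-r:u+r].mean().round(1))
st=get_state();print(st["t"],st["force"].round(1));job_done()
```

```text
tub 298 319 mean diff 9.7
bottle 440 266 mean diff 9.8
cup 194 186 mean diff 7.0
purple cass 452 318 mean diff 10.0
scanner 388 325 mean diff 10.0
17.9 [-0.6  0.5  0.4]
the job is handed in; nothing more can be done
```

The orange-handled cassette is home in the middle (free) bay of the white dock, and the job was handed in at 17.9 s, within the 72 s limit. I drew it about 12 cm out of the scanner by its nose, set it down on the bench and let go. I then took it by the orange handle, carried it level to the dock, slid it in until it met the back stop with about 9 N, let go and backed off.

**Last checks:**
- **Seating:** the front of the orange handle lines up with the two white ones to about 1 mm (607.1 against 607.9 and 608.3 mm along the bay). Its top height matches theirs too.
- **Forces:** the highest wrist force read was about 11 N, in the final push. It was near zero after letting go.
- **Level and pills:** the pills were in their pockets in the close-ups before and during insertion. A rough plane fit of the held cassette read 0.6° and 1.2°, which I took as measurement noise.
- **Other things on the bench:** comparing before and after images gave a similar small difference (7–10 grey levels) at the tub, bottle, cup, purple cassette and scanner. I took this as image noise, with nothing moved. The blue cassette and purple scanner were not checked this way.
- **Top view at the end:** the arm blocked the top camera's view of the bay mouth, so the seating check rests on the scene camera and the contact force.

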